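# Set the stock tags on the sample bench

### The arm

A 6-joint arm with a two-finger parallel gripper is mounted at the origin on the work surface. World frame = base frame: x ahead of the robot, y to its left, z up, the work surface at z = 0. Lengths are in m, angles in rad, forces in N, time in s.
With the tool pointing down it reaches from about 0.375 to 0.9 m from the base axis. Payload 3.1 kg.
Tool frame: the origin (TCP) lies midway between the tips of the shut fingers; the grasp point (between the pads) lies 19 mm behind it (robot.grip_depth is the distance from the TCP to the grasp point, in m); z points along the fingers, y is the direction in which the jaws open and shut (so a half turn about z gives the same grasp; the last joint's range is limited). The gripper opens to 87 mm and grips with 3 to 60 N. Pads are 19 mm wide; open, the fingers measure 117 mm over their backs; the gripper's body (75 mm by 190 mm) begins 51 mm behind the grasp point.
Start: joints at [1.163, 0.527, 1.433, -0, 1.181, -0.178], TCP at [0.142, 0.609, 0.223] pointing down, gripper open.
Joint ranges: [-3.08, 3.08], [-0.75, 2.2], [0.22, 2.44], [-1.43, 4.57], [0, 2.65], [-2.85, 2.85]. Speed limits (rad/s): [2.79, 2.79, 3.14, 3.14, 3.14, 3.14].

### API

Orientations are given as a unit quaternion [x, y, z, w].
In Python, from rig import robot gives the robot as it stands.
- The arm moves only by the tool carry_out, never from a script. Its arguments are lists of equal length, an entry for each row: "dr": the turn, a rotation vector about the world's x, y, z in rad, a list of three; "translation": the shift along the world's x, y, z in cm, a list of three; "grip": the opening, from 0 (shut) to 1 (fully open). A call has 1 to 20 rows; each row is the pose to reach, as a shift and turn from the pose commanded when the call began; what a row does not reach only later rows make up. A row lasts 1/12 s, in which the tool goes at most 41.7 mm and 7.16 degrees, less where a joint would pass 70% of its speed; a pose out of reach is approached as far as the arm can. A call with a gripper value outside its range is refused whole. The fingers move at their own pace and stop on an object; "newtons" is the grip in N (left out, the last holds). Time passes only in rows, so rows that repeat a pose let the fingers close. It gives the time, the measured TCP pose, the force and the opening at its end, in the units of the state.
- robot.get_obs(): the state, without advancing time (a new reading comes with each control period).
- robot.camera(name): name is "scene" or "top"; returns a dict with "color" (480x640x3 uint8, blue, green, red), "camera_matrix" (3x3 intrinsics, pixels), "T" (4x4, takes a point from camera to world coordinates). Camera axes: x right, y down, z forward; pixel columns grow to the right and rows downward; lengths in m; the calibration is good to about 2 mm. A picture is of the moment at which its call begins. There is no depth.
- robot.hand_in(): hands the job in, once; it reports no verdict.
The state is a dict: "time": time; "q": joint angles; "joint_velocities": joint speeds; "joint_torque": joint torques, N m; "position": TCP position; "tool_rot": TCP orientation; "ft_force": force on the tool from outside, world axes, zero at the start; "moment": the same for the moment, N m; "grip_width": finger opening in m.
Only numpy, scipy, OpenCV 4.12 (cv2) and the standard library are available. Lean on these libraries where they do the work, as an engineer would, in place of code of your own. Each camera call takes 0.05 s, during which the arm holds its last target. There are 200 camera calls.

### The job

Each blue bin of sample vials has a hinged tag in front of it on the grey board, and the tag's upturned face is the one it shows. Gently push tags over with a fingertip, without pinching them, until the tags of the completely full bins show green and the tags of the other bins show red. Leave the bins and everything else standing where they are.

Things in the scene. Friction and masses are not known exactly. Their poses are not given: they have to be found in the camera images.
- board: fixed grey status board, a low oblong block 85 (its x) x 500 (its y) x 50 mm high, with four hinge blocks in a row on top, 120 mm apart along its y. Origin: centre of its underside, on the table; x points from the tags to the bins (away from the robot, within 0.2 rad), y along the row to the robot's left, z up. The bins stand on the table beyond it, one opposite each tag.
- block_1: fixed steel hinge block of tag 1 on the board, 70 (x) x 18 x 24 mm high. Origin: centre of its underside, on the board's top; axes as the board's. The hinge pin runs along x, 18 mm above the origin. The four stand in any order along the board. Each tag belongs to the bin straight beyond it: bin origin 105 to 120 mm away level, the next bins over 155 mm.
- block_2: hinge block of tag 2, the same as block_1. Tag plate, from the pin: 45 wide (along x) x 50 long x 6 mm thick, 28 to 56 g, one face green, one red
- block_3: hinge block of tag 3, the same as block_1. Tag plate, from the pin: 45 wide (along x) x 50 long x 6 mm thick, 28 to 56 g, one face green, one red
- block_4: hinge block of tag 4, the same as block_1. Tag plate, from the pin: 45 wide (along x) x 50 long x 6 mm thick, 28 to 56 g, one face green, one red
- tag_1 (a joint): lean of tag 1, rad: 0 upright, stops at -0.75 and 0.75. Positive: leans to the board's -y (robot's right) and shows its upturned green face; negative: leans to +y, shows red. It swings freely and falls to the nearer stop, free edge then 37 mm above the pin and 34 mm aside
- tag_2 (a joint): lean of tag 2, rad; the same as tag_1. A finger put down beyond the free edge, tip 15 mm below the edge, and moved across the pin, slightly rising, turns it with under 2 N; once past upright it falls over by itself
- tag_3 (a joint): lean of tag 3, rad; the same as tag_1. A finger put down beyond the free edge, tip 15 mm below the edge, and moved across the pin, slightly rising, turns it with under 2 N; once past upright it falls over by itself
- tag_4 (a joint): lean of tag 4, rad; the same as tag_1. A finger put down beyond the free edge, tip 15 mm below the edge, and moved across the pin, slightly rising, turns it with under 2 N; once past upright it falls over by itself
- bin_full_a: loose blue plastic bin 80 x 95 x 36 mm high (vials reach 51 mm), full: 12 white-capped vials, 3 x 4, every place taken. Origin: centre of its underside. Stands opposite any of the four tags. Not to be moved
- bin_full_b: loose blue plastic bin 80 x 95 x 36 mm high (vials reach 51 mm), full: 12 white-capped vials, 3 x 4, every place taken. Origin: centre of its underside. Stands opposite any of the four tags. Not to be moved
- bin_part: loose blue plastic bin 80 x 95 x 36 mm high (vials reach 51 mm), not full: only 4 vials in it. Origin: centre of its underside. Stands opposite any of the four tags. Not to be moved
- bin_empty: loose blue plastic bin 80 x 95 x 36 mm high (vials reach 51 mm), empty. Origin: centre of its underside. Stands opposite any of the four tags. Not to be moved
- vial_a: loose amber glass vial with white cap, diameter 24, 54 mm high, standing on the table on the robot's side of the board. Origin: centre of its underside. Not to be moved
- vial_b: second loose amber glass vial with white cap, diameter 24, 54 mm high, standing on the table on the robot's side of the board. Origin: centre of its underside. Not to be moved
- ring_a: loose red plastic ring, diameter 32, 9 mm high, lying on the board's top midway along it. Origin: centre of its underside. Not to be moved
- ring_b: loose red plastic ring, diameter 44, 10 mm high, lying on the table. Origin: centre of its underside. Not to be moved
- beaker: loose clear plastic cup, diameter 64, 75 mm high, on the table to the robot's right. Origin: centre of its underside. Not to be moved
- mouse: loose black computer mouse about 86 x 60 x 34 mm, on the table to the robot's left. Origin: centre of its underside. Not to be moved

How it is judged:
At the end, for the whole second after the job is handed in: The tag opposite each of the two full bins leans to its green side (joint above 0.5 rad) and the tag opposite each of the two other bins leans to its red side (joint below -0.5 rad) ((horizontal distance between bin_full_a and block_1 above 0.138 m or value of joint tag_1 above 0.5 rad) and (horizontal distance between bin_full_a and block_2 above 0.138 m or value of joint tag_2 above 0.5 rad) and (horizontal distance between bin_full_a and block_3 above 0.138 m or value of joint tag_3 above 0.5 rad) and (horizontal distance between bin_full_a and block_4 above 0.138 m or value of joint tag_4 above 0.5 rad) and (horizontal distance between bin_full_b and block_1 above 0.138 m or value of joint tag_1 above 0.5 rad) and (horizontal distance between bin_full_b and block_2 above 0.138 m or value of joint tag_2 above 0.5 rad) and (horizontal distance between bin_full_b and block_3 above 0.138 m or value of joint tag_3 above 0.5 rad) and (horizontal distance between bin_full_b and block_4 above 0.138 m or value of joint tag_4 above 0.5 rad) and (horizontal distance between bin_part and block_1 above 0.138 m or value of joint tag_1 below -0.5 rad) and (horizontal distance between bin_part and block_2 above 0.138 m or value of joint tag_2 below -0.5 rad) and (horizontal distance between bin_part and block_3 above 0.138 m or value of joint tag_3 below -0.5 rad) and (horizontal distance between bin_part and block_4 above 0.138 m or value of joint tag_4 below -0.5 rad) and (horizontal distance between bin_empty and block_1 above 0.138 m or value of joint tag_1 below -0.5 rad) and (horizontal distance between bin_empty and block_2 above 0.138 m or value of joint tag_2 below -0.5 rad) and (horizontal distance between bin_empty and block_3 above 0.138 m or value of joint tag_3 below -0.5 rad) and (horizontal distance between bin_empty and block_4 above 0.138 m or value of joint tag_4 below -0.5 rad)); the robot touches nothing.
It fails at once if a bin is shifted by more than 12 mm or lifted (distance of any of bin_full_a, bin_full_b, bin_part, bin_empty from where it was at the start of the episode above 0.012 m).
It fails at once if a loose vial, ring, the cup or the mouse is shifted by more than 15 mm, lifted or tipped over (distance of any of vial_a, vial_b, ring_a, ring_b, beaker, mouse from where it was at the start of the episode above 0.015 m or angle between any of vial_a, vial_b, ring_a, ring_b, beaker, mouse's own z axis and vertical above 0.4 rad).
It fails at once if a tag is pinched or forced: more than 15 N between it (or its hinge block) and the fingers (contact force between the fingers and block_1 above 15 N or contact force between the fingers and block_2 above 15 N or contact force between the fingers and block_3 above 15 N or contact force between the fingers and block_4 above 15 N).
It also fails if it takes over 40 s, if anything falls off the work surface, if the arm or the gripper's body presses on something with over 40 N, if the wrist force passes 120 N, or if a joint passes its speed limit or range.

## Working session

There is one attempt and no reset: what is moved stays moved. The work goes in short steps, Python scripts to look and compute and a tool call to move; the robot and the scene stay as the last step left them, time stands still between calls to the robot, and variables do not carry over. Pictures are saved under pics/ and viewed, about 8 in all and at most 12, crops included, and the job is handed in when it is done.

Besides the shell and the picture viewer there is one more tool, called as name(argument=value, ...) on one line, values as JSON. carry_out: Moves the arm, as the interface text tells. Its arguments: {"type":"object","properties":{"dr":{"type":"array"},"translation":{"type":"array"},"grip":{"type":"array"},"newtons":{"type":"number"}},"required":["dr","translation","grip"]}

```bash
mkdir -p pics; cat > h.py <<'E'
from rig import robot
import numpy as np, cv2
def ray(c,uv,z):
    K,T=np.array(c["camera_matrix"]),np.array(c["T"])
    d=T[:3,:3]@np.linalg.inv(K)@np.array([uv[0],uv[1],1.])
    o=T[:3,3]; return o+d*(z-o[2])/d[2]
def proj(c,p):
    K,T=np.array(c["camera_matrix"]),np.array(c["T"])
    q=K@(T[:3,:3].T@(np.array(p)-T[:3,3])); return q[:2]/q[2]
E
python3 - <<'E'
from h import *
for n in("scene","top"):
    c=robot.camera(n); cv2.imwrite(f"pics/{n}0.png",c["color"]); print(n,np.round(c["T"],3).tolist(),np.round(c["camera_matrix"],1).tolist())
print(robot.get_obs())
E
```

```text
scene [[-0.824, 0.347, -0.448, 0.938], [0.567, 0.493, -0.661, 0.679], [-0.008, -0.798, -0.602, 0.691], [0.0, 0.0, 0.0, 1.0]] [[456.2, 0.0, 325.8], [0.0, 456.2, 249.2], [0.0, 0.0, 1.0]]
top [[0.003, -0.98, 0.2, 0.308], [-1.0, -0.001, 0.007, -0.016], [-0.007, -0.2, -0.98, 1.034], [0.0, 0.0, 0.0, 1.0]] [[460.1, 0.0, 320.3], [0.0, 460.1, 244.0], [0.0, 0.0, 1.0]]
{'time': 0.1, 'q': array([ 1.16348675e+00,  5.28384479e-01,  1.43378284e+00,  9.33815073e-06,
        1.18141775e+00, -1.78509122e-01]), 'joint_velocities': array([ 0.00052744, -0.00092793, -0.00142331,  0.00056005,  0.00101487,
        0.00136974]), 'joint_torque': array([-6.27533227e-04, -4.40987349e+01, -1.77149892e+01,  6.34478359e-02,
        5.33785298e-02, -5.01133684e-05]), 'position': array([0.14146054, 0.60809314, 0.22165981]), 'tool_rot': array([ 1.14152564e-01,  9.93462732e-01, -9.52529532e-04, -2.91777533e-04]), 'ft_force': array([ 0.3517505 , -0.30299122, -0.25295437]), 'moment': array([-0.03129626, -0.00171382,  0.0583937 ]), 'grip_width': 0.08693748042690962}
```

View pics/scene0.png

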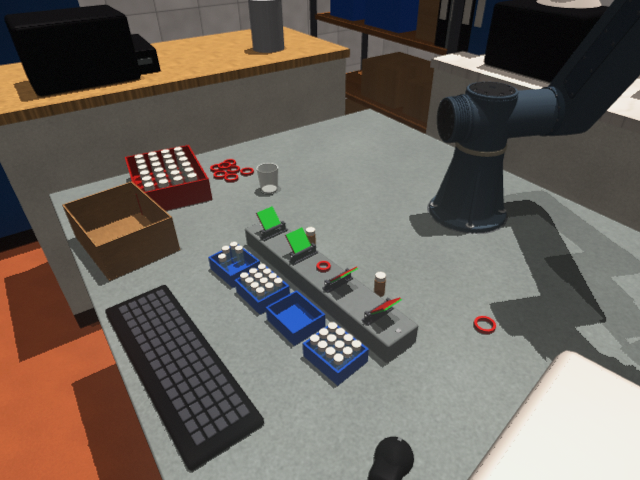

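View pics/top0.png

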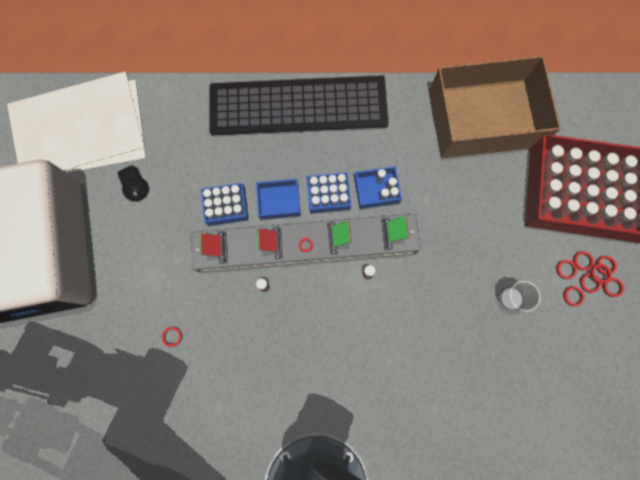

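Left to right in the top view: the tags show red (211,244), red (269,240), green (341,233) and green (397,230). Their bins are full, empty, full and part-filled, so the leftmost and rightmost tags need turning. I'll measure both from a crop.

```bash
python3 - <<'E'
from h import *
c=robot.camera("top"); im=c["color"]
cv2.imwrite("pics/top_crop.png",cv2.resize(im[150:300,180:430],None,fx=3.2,fy=3.2,interpolation=cv2.INTER_CUBIC))
s=robot.camera("scene"); cv2.imwrite("pics/sc_crop.png",cv2.resize(s["color"][190:390,200:430],None,fx=3,fy=3,interpolation=cv2.INTER_CUBIC))
hsv=cv2.cvtColor(im,cv2.COLOR_BGR2HSV)
g=cv2.inRange(hsv,(45,120,60),(75,255,255)); r=cv2.inRange(hsv,(0,150,60),(8,255,255))|cv2.inRange(hsv,(172,150,60),(180,255,255)); b=cv2.inRange(hsv,(105,120,50),(125,255,255))
w=cv2.inRange(hsv,(0,0,170),(180,60,255))
for nm,m,z in(("g",g,.086),("r",r,.086),("b",b,.03),("w",w,.05)):
    for k in cv2.findContours(m,cv2.RETR_EXTERNAL,cv2.CHAIN_APPROX_SIMPLE)[0]:
        if cv2.contourArea(k)<(20 if nm=="w" else 60) : continue
        (u,v),_,_=cv2.minAreaRect(k)
        if 150<v<350 and 150<u<450: print(nm,round(u),round(v),np.round(ray(c,(u,v),z)[:2],3),np.round([ray(c,p,z)[:2] for p in cv2.boxPoints(cv2.minAreaRect(k))],3).tolist())
for uv in((95,300),(60,165),(0,160),(135,180)): print(uv,np.round(ray(c,uv,0),3),np.round(ray(c,uv,.2),3))
E
```

```text
g 341 234 [ 0.523 -0.051] [[0.543, -0.03], [0.549, -0.065], [0.504, -0.071], [0.498, -0.038]]
g 397 229 [ 0.533 -0.171] [[0.554, -0.15], [0.559, -0.187], [0.513, -0.191], [0.509, -0.154]]
r 171 336 [0.309 0.293] [[0.326, 0.313], [0.326, 0.276], [0.292, 0.274], [0.292, 0.311]]
r 306 244 [0.5   0.023] [[0.511, 0.034], [0.511, 0.011], [0.488, 0.011], [0.488, 0.034]]
r 210 244 [0.5   0.223] [[0.479, 0.24], [0.522, 0.242], [0.522, 0.206], [0.479, 0.204]]
r 267 240 [0.509 0.104] [[0.531, 0.122], [0.531, 0.088], [0.488, 0.087], [0.488, 0.12]]
b 224 204 [0.605 0.212] [[0.637, 0.269], [0.654, 0.171], [0.573, 0.156], [0.557, 0.252]]
b 278 198 [0.619 0.09 ] [[0.656, 0.141], [0.665, 0.047], [0.581, 0.039], [0.573, 0.132]]
b 328 192 [ 0.634 -0.026] [[0.671, 0.024], [0.68, -0.07], [0.596, -0.076], [0.588, 0.016]]
b 377 186 [ 0.647 -0.138] [[0.68, -0.085], [0.697, -0.18], [0.614, -0.191], [0.598, -0.097]]
w 260 284 [0.421 0.12 ] [[0.431, 0.13], [0.431, 0.111], [0.412, 0.11], [0.412, 0.129]]
w 370 270 [ 0.451 -0.115] [[0.451, -0.1], [0.466, -0.116], [0.451, -0.131], [0.436, -0.115]]
w 208 212 [0.58 
[... 2036 characters left out ...]
[0.662, -0.178], [0.645, -0.177]]
w 313 180 [0.655 0.008] [[0.656, 0.019], [0.667, 0.009], [0.655, -0.003], [0.644, 0.008]]
w 332 178 [ 0.66  -0.034] [[0.667, -0.027], [0.667, -0.041], [0.653, -0.041], [0.653, -0.027]]
w 323 178 [ 0.658 -0.014] [[0.65, -0.007], [0.667, -0.007], [0.667, -0.02], [0.65, -0.021]]
w 341 178 [ 0.661 -0.054] [[0.669, -0.048], [0.669, -0.061], [0.653, -0.061], [0.653, -0.047]]
w 381 172 [ 0.673 -0.145] [[0.677, -0.135], [0.684, -0.149], [0.669, -0.156], [0.662, -0.142]]
(95, 300) [0.389 0.498 0.   ] [0.373 0.399 0.2  ]
(60, 165) [0.71  0.614 0.   ] [0.632 0.493 0.2  ]
(0, 160) [0.723 0.76  0.   ] [0.642 0.61  0.2  ]
(135, 180) [0.672 0.432 0.   ] [0.602 0.345 0.2  ]
```

View pics/top_crop.png

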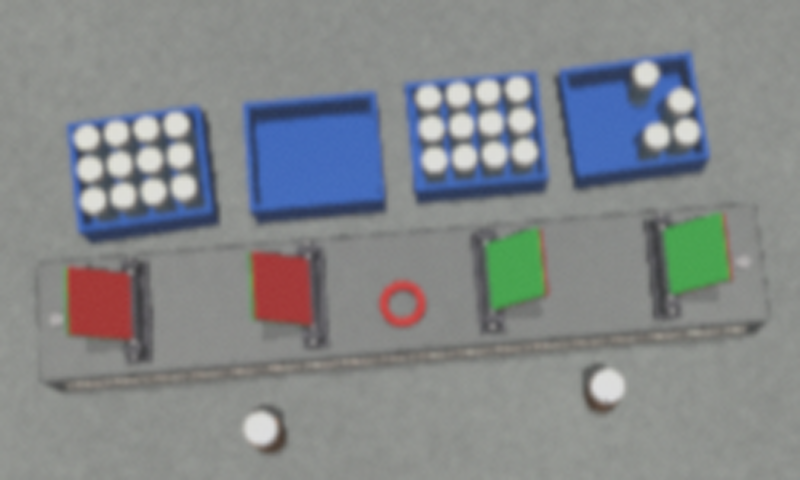

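View pics/sc_crop.png

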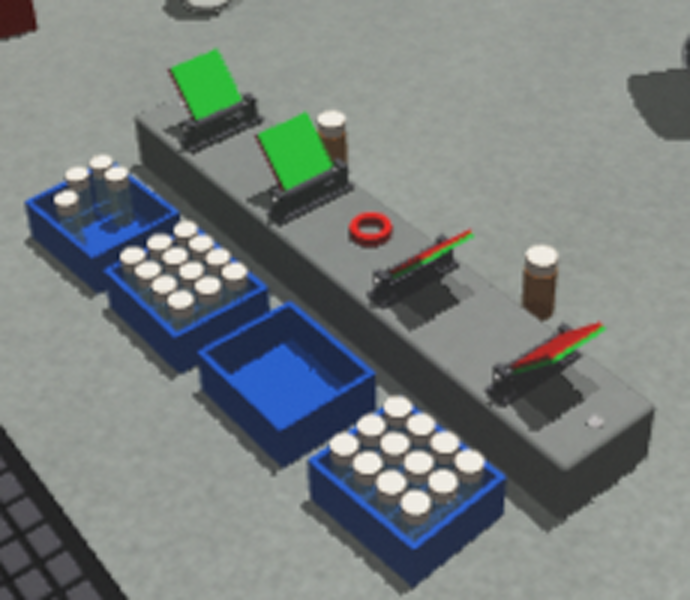

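The crops confirm it: bins 1 and 3 have all 12 vials, bin 2 is empty and bin 4 has four. I'll turn tag A (leftmost) to green and tag D (rightmost) to red. Before that, I'll triangulate their free edges from both views.

```bash
python3 - <<'E'
from h import *
c=robot.camera("top"); s=robot.camera("scene")
def tri(ut,us):
    P=[]
    for k in(c,s):
        P.append(np.array(k["camera_matrix"])@np.linalg.inv(k["T"])[:3])
    X=cv2.triangulatePoints(P[0],P[1],np.array(ut,float).reshape(2,1),np.array(us,float).reshape(2,1))[:,0]
    X=X[:3]/X[3]; return np.round(X,4),np.round(proj(c,X)-ut,1),np.round(proj(s,X)-us,1)
T=lambda a,b:(180+a/3.2,150+b/3.2); S=lambda a,b:(200+a/3,190+b/3)
print("A near",*tri(T(66,335),S(604,324)))
print("D far",*tri(T(722,213),S(168,70)));print("D near",*tri(T(732,280),S(217,50)))
for n,a in(("A",(140,310)),("B",(316,298)),("C",(489,281)),("D",(661,268))): print(n,"block top",ray(c,T(*a),.074))
E
```

```text
A near [0.4727 0.2395 0.1034] [-0.8  0.8] [-1.3 -0.1]
D far [ 0.5551 -0.186   0.0998] [-0.5  0.8] [-0.8 -0.2]
D near [ 0.5092 -0.1901  0.1005] [-0.9  1.2] [-1.3 -0.3]
A block top [0.49667345 0.19743338 0.074     ]
B block top [0.50498186 0.08033771 0.074     ]
C block top [ 0.516714   -0.03495885  0.074     ]
D block top [ 0.52574017 -0.14986953  0.074     ]
```

carry_out(dr=[[0, 0, 0.05], [0, 0, 0.1], [0, 0, 0.15], [0, 0, 0.2], [0, 0, 0.25], [0, 0, 0.28], [0, 0, 0.31], [0, 0, 0.31], [0, 0, 0.31], [0, 0, 0.31], [0, 0, 0.31], [0, 0, 0.31], [0, 0, 0.31], [0, 0, 0.31], [0, 0, 0.31], [0, 0, 0.31], [0, 0, 0.31], [0, 0, 0.31], [0, 0, 0.31]], translation=[[1.6, -2.9, 0], [3.2, -5.8, 0], [4.8, -8.7, 0], [6.4, -11.6, 0], [8, -14.5, 0], [9.6, -17.4, 0], [11.2, -20.3, 0], [12.8, -22.9, 0], [16, -24.5, -0.5], [19, -26.1, -1], [22, -27.7, -1.5], [25, -29.3, -2], [28, -30.9, -3], [31, -32.5, -4], [34, -33.8, -5], [35, -34.4, -6], [35, -34.4, -6], [35, -34.4, -6], [35, -34.4, -6]], grip=[0, 0, 0, 0, 0, 0, 0, 0, 0, 0, 0, 0, 0, 0, 0, 0, 0, 0, 0])

```text
time: 1.88
position: [0.49, 0.2651, 0.1626]
tool_rot: [-0.041, 0.999, -0.0, -0.001]
ft_force: [-0.1, -0.3, -0.8]
grip_width: 0.0003
```

```bash
python3 - <<'E'
from h import *
s=robot.camera("scene"); cv2.imwrite("pics/s1.png",cv2.resize(s["color"][150:400,230:500],None,fx=2.3,fy=2.3))
o=robot.get_obs(); print(o["time"],o["position"],o["tool_rot"],o["grip_width"],o["ft_force"])
E
```

```text
1.9333 [0.49004842 0.26542445 0.16289675] [-4.12654962e-02  9.99148068e-01  4.50032484e-05 -5.42491087e-04] 0.0003648348838390318 [0.73158011 0.91941652 0.47692569]
```

View pics/s1.png

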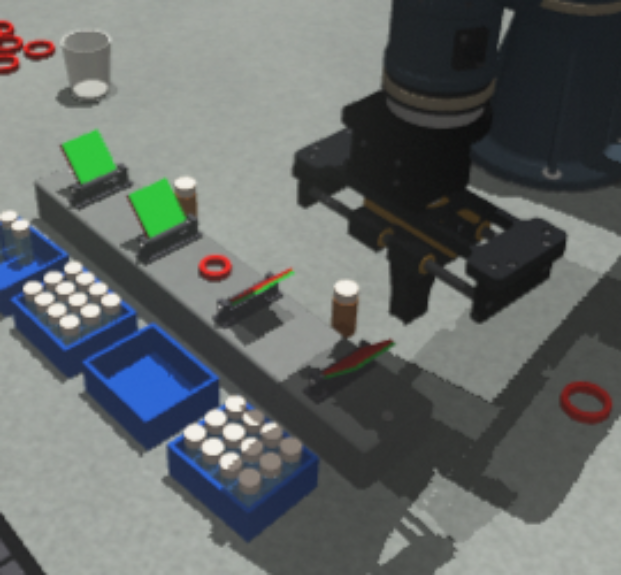

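The shut fingers hang outside tag A, and nothing has been disturbed. Next I lower and sweep.

carry_out(dr=[[0, 0, 0], [0, 0, 0], [0, 0, 0], [0, 0, 0], [0, 0, 0], [0, 0, 0], [0, 0, 0], [0, 0, 0], [0, 0, 0], [0, 0, 0], [0, 0, 0], [0, 0, 0], [0, 0, 0], [0, 0, 0], [0, 0, 0], [0, 0, 0], [0, 0, 0], [0, 0, 0], [0, 0, 0], [0, 0, 0]], translation=[[0, 0, -2.5], [0, 0, -5], [0, 0, -7], [0, 0, -7.3], [0, 0, -7.3], [0, -0.5, -7.3], [0, -1, -7.3], [0.1, -1.5, -7.2], [0.1, -2, -7.1], [0.2, -2.5, -7], [0.2, -3, -6.9], [0.3, -3.5, -6.8], [0.3, -4, -6.7], [0.4, -4.5, -6.6], [0.4, -5, -6.5], [0.5, -5.5, -6.4], [0.5, -6, -6.3], [0.5, -6.3, -6.2], [0.5, -6.3, -6.2], [0.5, -6.3, -6.2]], grip=[0, 0, 0, 0, 0, 0, 0, 0, 0, 0, 0, 0, 0, 0, 0, 0, 0, 0, 0, 0])

```text
time: 3.6
position: [0.4967, 0.2016, 0.1006]
tool_rot: [-0.04, 0.999, 0.0, 0.0]
ft_force: [-0.3, 1.1, -0.3]
grip_width: 0.0009
```

```bash
python3 - <<'E'
from h import *
s=robot.camera("scene"); cv2.imwrite("pics/s2.png",cv2.resize(s["color"][150:400,230:500],None,fx=2.3,fy=2.3))
o=robot.get_obs(); print(o["time"],o["position"],o["ft_force"])
E
```

```text
3.65 [0.49669302 0.20172641 0.10054981] [ 0.04218113 -0.08089297 -0.79278888]
```

View pics/s2.png

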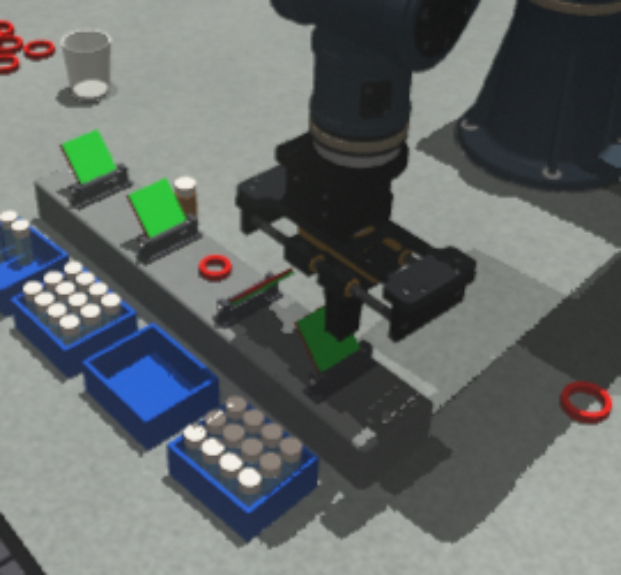

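Tag A at (325,340) now shows green. I'll lift, cross over and come down beyond tag D.

carry_out(dr=[[0, 0, 0], [0, 0, 0], [0, 0, 0], [0, 0, 0], [0, 0, 0], [0, 0, 0], [0, 0, 0], [0, 0, 0], [0, 0, 0], [0, 0, 0], [0, 0, 0], [0, 0, 0], [0, 0, 0], [0, 0, 0], [0, 0, 0], [0, 0, 0], [0, 0, 0]], translation=[[0, 0.5, 3], [0, 0.5, 6], [0, 0.5, 8], [0.3, -3, 8], [0.6, -6.5, 8], [0.9, -10, 8], [1.2, -13.5, 8], [1.5, -17, 8], [1.8, -20.5, 8], [2.1, -24, 8], [2.4, -27.5, 8], [2.7, -31, 8], [3, -34.5, 8], [3.3, -38, 8], [3.4, -42, 8], [3.4, -42, 8], [3.4, -42, 8]], grip=[0, 0, 0, 0, 0, 0, 0, 0, 0, 0, 0, 0, 0, 0, 0, 0, 0])

```text
time: 5.07
position: [0.5308, -0.2204, 0.1803]
tool_rot: [-0.039, 0.999, -0.0, 0.0]
ft_force: [-0.8, 0.8, 0.5]
grip_width: 0.0007
```

carry_out(dr=[[0, 0, 0], [0, 0, 0], [0, 0, 0], [0, 0, 0], [0, 0, 0], [0, 0, 0], [0, 0, 0], [0, 0, 0], [0, 0, 0], [0, 0, 0], [0, 0, 0], [0, 0, 0], [0, 0, 0], [0, 0, 0], [0, 0, 0], [0, 0, 0], [0, 0, 0], [0, 0, 0], [0, 0, 0], [0, 0, 0]], translation=[[0, 0, -3], [0, 0, -6], [0, 0, -8.5], [0, 0, -9.1], [0, 0, -9.1], [0, 0.5, -9.1], [0, 1, -9.1], [-0.1, 1.5, -9], [-0.1, 2, -8.9], [-0.2, 2.5, -8.8], [-0.2, 3, -8.7], [-0.3, 3.5, -8.6], [-0.3, 4, -8.5], [-0.4, 4.5, -8.4], [-0.4, 5, -8.3], [-0.5, 5.5, -8.2], [-0.5, 6, -8.1], [-0.5, 6.5, -8], [-0.5, 6.7, -8], [-0.5, 6.7, -8]], grip=[0, 0, 0, 0, 0, 0, 0, 0, 0, 0, 0, 0, 0, 0, 0, 0, 0, 0, 0, 0])

```text
time: 6.73
position: [0.5256, -0.1506, 0.1006]
tool_rot: [-0.041, 0.999, 0.0, -0.0]
ft_force: [0.4, 0.1, 0.1]
grip_width: 0.0006
```

carry_out(dr=[[0, 0, 0], [0, 0, 0], [0, 0, 0], [0, 0, 0], [0, 0, 0], [0, 0, 0], [0, 0, 0], [0, 0, 0], [0, 0, 0], [0, 0, 0]], translation=[[0, -0.5, 3], [0, -0.5, 6], [0, -0.5, 9], [0, -0.5, 12], [-2, -0.5, 15], [-5, -0.5, 16], [-8, -0.5, 16], [-10, -0.5, 16], [-10, -0.5, 16], [-10, -0.5, 16]], grip=[0, 0, 0, 0, 0, 0, 0, 0, 0, 0])

```text
time: 7.57
position: [0.4252, -0.1565, 0.2609]
tool_rot: [-0.04, 0.999, -0.0, 0.0]
ft_force: [-0.2, -0.8, -0.1]
grip_width: 0.0009
```

```bash
python3 - <<'E'
from h import *
s=robot.camera("scene"); cv2.imwrite("pics/s3.png",cv2.resize(s["color"][130:400,200:500],None,fx=2.2,fy=2.2))
o=robot.get_obs(); print(o["time"],o["position"],o["ft_force"])
E
```

```text
7.6167 [ 0.42627809 -0.15684013  0.26090504] [ 0.6831963  -0.04774173  0.76074749]
```

View pics/s3.png

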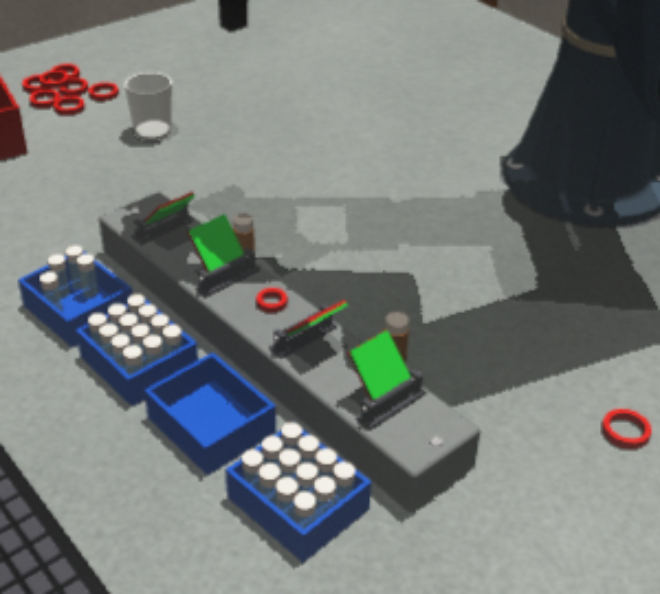

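Tag D at (165,212) now leans to red and tag A at (380,362) is green. Tags B and C haven't changed, the other objects stand where they were, and the arm is clear, so I'll hand in.

```bash
python3 -c "
from rig import robot
print(robot.hand_in())"
```

```text
the job is handed in; nothing more can be done
None
```

I pushed two tags over with the shut fingertips and handed the job in after about 8 s of robot time. The leftmost tag (full bin) went from red to green, and the rightmost (four-vial bin) from green to red. The two middle tags, empty bin red and full bin green, were already right, so I left them alone.

The last scene picture shows green for both full bins and red for the other two. The bins, vials, rings and cup look unmoved, and the arm is clear of everything. The mouse is outside that picture, but the arm never went near it. Force readings at the end of each move stayed around 1 N; I did not read the force during the sweeps. The one mismatch was the tags' free edges: I measured them at 100 to 103 mm high, against 105 mm in the text, which was close enough for the sweeps.

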